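Case the check weight and clip its cover home

ROBOT

A 6-joint arm with a two-finger parallel gripper is mounted at the origin on a cart in front of the work surface, level with it; the furniture and walls round the work are solid. World frame = base frame: x ahead of the robot, y to its left, z up, the work surface at z = 0. Lengths are in m, angles in rad, forces in N, time in s.
With the tool pointing down it reaches from about 0.275 to 0.75 m from the base axis. Payload 10.2 kg.
Tool frame: the origin (TCP) lies at the very end of the fingers, on their centre line; the grasp point (between the pads) lies 19 mm behind it; z points along the fingers, y is the direction in which the jaws open and shut (so a half turn about z gives the same grasp; the last joint's range is limited). The gripper opens to 88 mm and grips with 3 to 60 N. Pads are 18 mm wide; open, the fingers measure 123 mm over their backs; the gripper's body (75 mm by 187 mm) begins 45 mm behind the grasp point.
Start: joints at [-1.49, 0.313, 1.498, -0, 1.331, -0.223], TCP at [0.157, -0.501, 0.239] pointing down, gripper open.
Joint ranges: [-2.94, 2.94], [-0.97, 2.17], [0.19, 2.56], [-1.23, 4.37], [0.02, 3.11], [-2.88, 2.88]. Speed limits (rad/s): [2.39, 2.39, 3.01, 3.14, 3.14, 3.14].

INTERFACE

Orientations are given as a unit quaternion [x, y, z, w].
In Python, from workcell import monitor, imaging, r gives the robot as it stands.
- The arm moves only by the shell command python3 -m pendant 'ROWS' [FORCE]. ROWS is JSON, a list of rows, each a list of 3 entries, a list of its own where there are three numbers: the turn, a rotation vector about the tool's x, y, z in degrees, then the shift along the tool's x, y, z in m, then the finger opening in m, from 0 to 0.0881. In form: [[[rx, ry, rz], [dx, dy, dz], claw], ...]. A call has exactly 8 rows; each row shifts and turns the commanded pose from where the row before left it, along the tool's axes as they then stand; what a row does not reach is not made up. A row lasts 1/8 s, in which the tool goes at most 62.5 mm and 10.7 degrees, less where a joint would pass 70% of its speed; a pose out of reach is approached as far as the arm can. A call is refused whole if a number of a shift passes 0.0625 or a number of a turn 10.7, either way. A call with a gripper value outside its range is refused whole. The fingers move at their own pace and stop on an object; FORCE is the grip in N (left out, the last holds). Time passes only in rows, so rows that do not move let the fingers close, or fill a call up. It gives the time, the measured TCP pose, the force and the opening at its end, in the units of the state.
- monitor.get_state(): the state, without advancing time (a new reading comes with each control period).
- imaging.camera(name): name is "side" or "top"; returns a dict with "img" (420x560x3 uint8, red, green, blue), "depth" (420x560 float32, m along the optical axis (not along the pixel's ray), 0 where there is no reading), "fx", "fy", "cx", "cy" (pixels), "position" and "orientation" of the camera in the world. Camera axes: x right, y down, z forward; pixel columns grow to the right and rows downward; lengths in m; the calibration is good to about 2 mm. A picture is of the moment at which its call begins.
- r.finish_job(): hands the job in, once; it reports no verdict.
The state is a dict: "time_s": time; "joint_pos": joint angles; "qvel": joint speeds; "joint_torque": joint torques, N m; "eef_pos": TCP position; "ee_rot": TCP orientation; "contact_force": force on the tool from outside, world axes, zero at the start; "torque": the same for the moment, N m; "opening": finger opening in m.
Only numpy, scipy, OpenCV 4.12 (cv2) and the standard library are available. Lean on these libraries where they do the work, as an engineer would, in place of code of your own. Each camera call takes 0.05 s, during which the arm holds its last target.

TASK

Put the scale's large steel check weight away: stand it upright in the round seat of its open grey case, then set the blue cover over it and press the cover straight down until both spring clips snap over its rim. Keep pressing so that the red sealing ring stays squeezed at least halfway, and finish like that, still holding the cover pressed down with the hand on it; leave the other things on the worktop where they stand.

Things in the scene. Friction and masses are not known exactly. Their poses are not given: they have to be found in the camera images.
- check_weight: the large check weight: polished steel, loose, a round body 43 mm across with a narrower neck and knob, 52 mm high, 0.5 kg (it varies). Origin: centre of its underside, z up. Grip it by the body, which is upright up to 25 mm above the underside and narrows above that (fingertips about 12 mm above the underside clear the seat)
- case: the open storage case, fixed to the worktop: grey base plate 140 (x) x 134 (y) x 12 mm, on it a pale wooden block 96 x 70 mm, top 34 mm above the worktop, with a round seat in its middle; round the block the red sealing ring, 114 x 88 mm over all; a steel spring clip at the middle of each long side. Origin: centre of its underside, on the worktop; z up, x along the block's long side
- seat (a point): centre of the floor of the round seat in the case (48 mm wide, 6 mm deep), 28 mm above the worktop
- cover: the blue cover, loose, standing on its open rim: a hood 110 (x) x 84 (y) x 76 mm high, open below, inside 100 x 74 mm (2 mm to spare round the case's block), white bar handle on top, 0.16 kg (it varies); a round bead 8 mm thick along each long side, 45 mm from the middle, 5 mm above the rim. Origin: centre of the open rim, z up. Fits either way round (x along the case's x or opposite)
- cover_handle (a point): middle height of the cover's bar handle (64 mm long in x, 14 mm wide in y, 30 mm high: from 76 to 106 mm above the rim), 91 mm above the rim; the bar runs along the cover's x, so the fingers close along the cover's y
- seal (a joint): how far the red sealing ring is squeezed, m: 0 free (top 17 mm above the worktop), 0.005 at its stop (12 mm); it pushes back with 3 N per mm. The cover's rim rests on it, so the cover's origin is at that height
- clip_left (a joint): angle of the spring clip at the case's +y side, rad: 0 upright (at rest or snapped in), grows as it is bent outwards. Clips stand 32 mm high, at y = +54 and -54 mm, each with a smooth round nose pointing inwards (8 mm thick, 28 mm long, centre 50.5 mm from the middle, 27.5 mm above the worktop)
- clip_right (a joint): the same for the clip at the -y side. Lowering the cover, its beads meet the noses with its origin about 28 mm above the worktop; pressing on takes about 11 N (up to 18 N if off-centre), then both clips snap in over the beads and the force drops, with the origin about 17 mm above the worktop
- small_weight: bystander: a smaller check weight, 32 mm across and 40 mm high; not the one to put away
- blue_dish: bystander: a dark blue dish 84 mm across, 24 mm high
- kitchen_timer: bystander: a white kitchen timer standing on edge, 21 x 68 x 66 mm
- red_marker: bystander: a red marker pen lying near the front edge, 128 mm long
Things that resemble listed ones, but are neither listed nor needed, are in the scene too. There is more than one size of the cover; the job needs the largest.

How it is judged:
By the outcome, as a careful person would: the job done as asked, in the order asked, and still so for the second after the job is handed in, while the arm keeps its last pose, push and grip.
It also fails if it takes over 66 s, if anything falls off the work surface, if the arm or the gripper's body presses on something with over 40 N, if the wrist force passes 120 N, or if a joint passes its speed limit or range.

## Working session

There is one attempt and no reset: what is moved stays moved. The work goes in short steps, Python scripts to look and compute and a shell command to move; the robot and the scene stay as the last step left them, time stands still between calls to the robot, and variables do not carry over. Pictures are saved under pics/ and viewed, and the job is handed in when it is done.

```bash
ls; mkdir -p pics
python3 - <<'E'
from workcell import monitor, imaging, r
import cv2,numpy as np
s=monitor.get_state(); print(s)
for n in("top","side"):
    c=imaging.camera(n); cv2.imwrite(f"pics/{n}0.png",c["img"][:,:,::-1]); np.savez(f"{n}0.npz",**c)
    print(n,c["fx"],c["fy"],c["cx"],c["cy"],c["position"],c["orientation"])
E
```

```text
pics
{'time_s': 0.0, 'joint_pos': array([-1.49041155e+00,  3.13364165e-01,  1.49843557e+00,  1.32559684e-05,
        1.33100612e+00, -2.23429003e-01]), 'qvel': array([ 2.89007330e-04, -9.10788656e-04,  1.25544227e-03, -3.94354444e-04,
        9.57277799e-04, -7.66925234e-05]), 'joint_torque': array([-2.41465905e-04, -4.02214587e+01, -2.52272201e+01,  6.94515905e-02,
        3.52531043e-02, -1.26593382e-04]), 'eef_pos': array([ 0.15701611, -0.50070707,  0.23820557]), 'ee_rot': array([ 9.88484375e-01,  1.51321751e-01,  4.97690151e-05, -6.04585678e-04]), 'contact_force': array([-1.41272394,  0.06379946, -0.29237854]), 'torque': array([-0.01859077, -0.078903  , -0.00482291]), 'opening': 0.08831892944678894}
top 486.12416227932476 486.12416227932476 288.85918787436566 205.13697870383916 [ 0.48134645 -0.06766395  1.3662099 ] [ 0.70939548 -0.70372298  0.0225966  -0.03195955]
side 473.03018319318636 473.03018319318636 278.0074493025552 208.45062033179104 [0.15630918 0.85742118 0.6460348 ] [-0.19567356  0.84277924 -0.49055556  0.10387617]
```

View pics/top0.png

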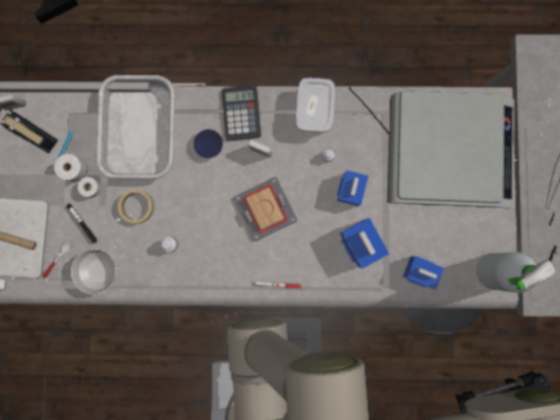

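View pics/side0.png

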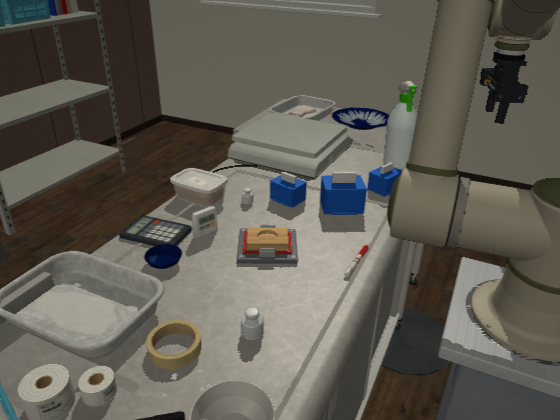

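The top view shows the case at (265,209), the large blue cover at (365,243), the large weight probably at (168,244) and the small weight at (328,156). The side view agrees, with the case at (267,245), the cover at (343,193) and the weight at (252,323). Next I'll measure them.

```bash
cat > h.py <<'E'
import numpy as np, cv2
from scipy.spatial.transform import Rotation as R
def load(n): return dict(np.load(n))
def ray(c,u,v):
    d=np.stack([(np.asarray(u,float)-c["cx"])/c["fx"],(np.asarray(v,float)-c["cy"])/c["fy"],np.ones(np.shape(u))],-1)
    return d@R.from_quat(c["orientation"]).as_matrix().T
def plane(c,u,v,z):
    d=ray(c,u,v); return c["position"]+d*((z-c["position"][2])/d[...,2])[...,None]
def cloud(c):
    v,u=np.mgrid[0:420,0:560]; return c["position"]+ray(c,u,v)*c["depth"][...,None]
def proj(c,p):
    q=(np.asarray(p)-c["position"])@R.from_quat(c["orientation"]).as_matrix()
    return np.stack([c["fx"]*q[...,0]/q[...,2]+c["cx"],c["fy"]*q[...,1]/q[...,2]+c["cy"]],-1)
def crop(c,u0,v0,u1,v1,s,f):
    cv2.imwrite(f,cv2.resize(c["img"][v0:v1,u0:u1,::-1],None,fx=s,fy=s,interpolation=cv2.INTER_CUBIC))
E
python3 - <<'E'
from h import *
t=load("top0.npz");s=load("side0.npz")
a=[]
for c,(u,v) in((t,(265,209)),(t,(365,243)),(t,(168,244)),(s,(252,323)),(t,(328,156)),(s,(247,195)),(s,(343,193))):
    print(cloud(c)[v,u].round(4))
def sq(c,u,v,w,s): return cv2.resize(c["img"][v-w:v+w,u-w:u+w,::-1],(s,s),interpolation=cv2.INTER_CUBIC)
A=np.hstack([sq(t,265,209,40,260),sq(t,365,243,40,260),sq(t,168,244,20,260)])
B=np.hstack([sq(s,267,245,40,260),sq(s,343,193,40,260),sq(s,252,323,28,260)])
cv2.imwrite("pics/z.png",np.vstack([A,B]))
E
```

```text
[0.5736 0.0164 0.0269]
[ 0.4823 -0.248   0.1045]
[0.4751 0.2756 0.0537]
[0.4672 0.2937 0.037 ]
[ 0.7205 -0.1564  0.0396]
[ 0.7216 -0.1492  0.0273]
[ 0.469  -0.2155  0.064 ]
```

View pics/z.png

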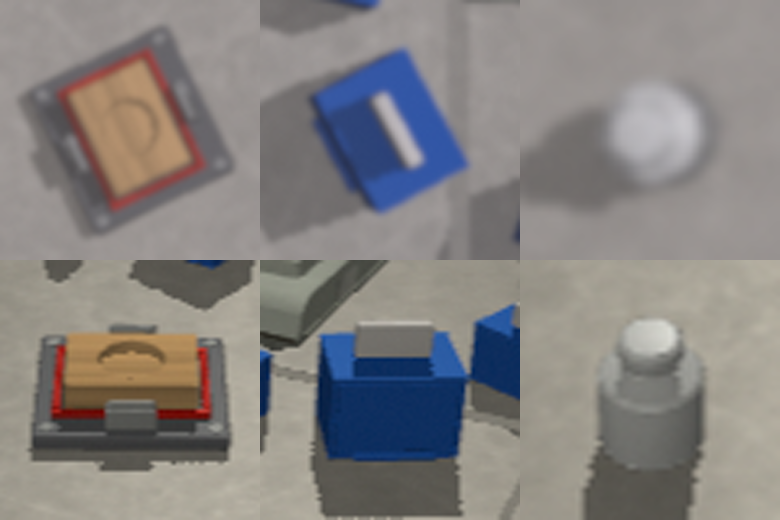

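```bash
cat > meas.py <<'E'
from h import *
def quad(c,m,z,name):
    m=m.astype(np.uint8)
    cs,_=cv2.findContours(m,cv2.RETR_EXTERNAL,cv2.CHAIN_APPROX_NONE)
    k=max(cs,key=cv2.contourArea)
    mm=np.zeros_like(m);cv2.drawContours(mm,[k],-1,1,-1)
    v,u=np.nonzero(mm); 
    # pixel corners -> plane
    P=np.vstack([plane(c,u+a,v+b,np.full(len(u),z))[:,:2] for a in(-.5,.5) for b in(-.5,.5)])
    (cx,cy),(w,h),an=cv2.minAreaRect((P*1000).astype(np.float32))
    if w<h: w,h,an=h,w,an+90
    Q=plane(c,u,v,np.full(len(u),z))[:,:2]
    C=Q.mean(0); ev,ec=np.linalg.eigh(np.cov(Q.T)); d=ec[:,1]
    print(name,"rect",round(cx,1),round(cy,1),round(w,1),round(h,1),"ang",round((an+90)%180-90,1),"| centroid",(C*1000).round(1),"pca",round((np.degrees(np.arctan2(d[1],d[0]))+90)%180-90,1),"n",len(u), "ext",(np.sqrt(ev*12)*1000).round(1))
def near(c,xy,rad):
    X=cloud(c);return (np.hypot(X[...,0]-xy[0],X[...,1]-xy[1])<rad),X
def hsv(c): return cv2.cvtColor(c["img"],cv2.COLOR_RGB2HSV).astype(int)
E
python3 - <<'E'
from meas import *
for n in("top","side"):
    c=load(n+"0.npz");H=hsv(c);print(n)
    N,X=near(c,(.574,.016),.11)
    wood=N&(H[...,0]>8)&(H[...,0]<25)&(H[...,1]>60)&(X[...,2]>.024)
    if n=="side": quad(c,wood&(X[...,2]>.0315),.034,"wood")
    else: quad(c,wood,.034,"wood")
    red=N&((H[...,0]<8)|(H[...,0]>172))&(H[...,1]>100)
    quad(c,red|wood,.017,"red+wood")
    plate=N&(X[...,2]>.007); quad(c,plate,.012,"plate")
    N,X=near(c,(.475,-.24),.10)
    bar=N&(X[...,2]>.085)&(H[...,1]<70); quad(c,bar&(X[...,2]>.101),.106,"bar")
    blue=N&(H[...,0]>100)&(H[...,0]<130)&(H[...,1]>120); quad(c,(blue|bar)&(X[...,2]>.0735),.076,"bluetop")
    Z=X[...,2]; mk=(blue|bar)&(Z>.072); print("med top z",np.median(Z[blue&(Z>.07)]),X[mk][:,:2].mean(0))
    N,X=near(c,(.47,.285),.05); 
    quad(c,N&(X[...,2]>.046),.052,"knob"); quad(c,N&(X[...,2]>.008),.03,"wt"); print(X[N][:,2].max())
E
```

```text
top
wood rect 574.9 18.3 100.0 72.6 ang 27.1 | centroid [575.4  18.2] pca 27.8 n 886 ext [69.7 96.3]
red+wood rect 576.8 17.1 117.2 90.6 ang 25.9 | centroid [576.4  17.1] pca 26.7 n 1260 ext [ 86.4 113.2]
plate rect 575.3 18.0 143.6 137.8 ang 26.0 | centroid [575.3  18.1] pca 24.4 n 2355 ext [132.8 139.1]
bar rect 482.2 -251.4 66.4 17.6 ang 28.6 | centroid [ 482.6 -251.4] pca 28.4 n 128 ext [13.7 63.2]
bluetop rect 483.1 -250.9 110.8 86.7 ang 28.5 | centroid [ 483.5 -250.6] pca 27.3 n 1242 ext [ 82.  105.3]
med top z 0.07529043546047387 [ 0.48331487 -0.24967876]
knob rect 473.7 282.8 27.2 27.1 ang 1.6 | centroid [473.8 282.5] pca -71.9 n 79 ext [23.6 23.7]
wt rect 473.6 280.5 49.9 43.8 ang -89.5 | centroid [473.8 281.4] pca 86.7 n 226 ext [38.4 42.6]
0.05772197610790197
side
wood rect 574.3 17.6 98.5 81.9 ang 27.1 | centroid [574.5  18.6] pca 25.2 n 694 ext [73.9 96.9]
red+wood rect 579.7 9.4 116.7 116.7 ang -63.0 | centroid [580.2   6.8] pca 21.7 n 1032 ext [106.  114.9]
plate rect 576.3 13.3 162.6 142.0 ang -63.8 | centroid [573.2  19.9] pca -63.8 n 2013 ext [137.3 146.6]
bar rect 479.0 -247.9 68.9 27.8 ang 34.8 | centroid [ 478.7 -249.6] pca 31.9 n 79 ext [20.4 65.5]
bluetop rect 487.0 -263.6 122.5 112.8 ang -60.5 | centroid [ 482.6 -258.8] pca 78.8 n 688 ext [100.9 113.3]
med top z 0.07615824413725758 [ 0.47803165 -0.24285575]
knob rect 472.5 283.6 31.9 27.4 ang -62.5 | centroid [471.6 284.3] pca -55.4 n 140 ext [23.8 27.3]
wt rect 472.4 284.7 83.6 42.9 ang -62.9 | centroid [470.9 286.4] pca -61.1 n 575 ext [37.9 69.9]
0.05483722770904109
```

```bash
python3 -m pendant '[[[0,0,-10],[0,0,0],0.088],[[0,0,-10],[0,0,0],0.088],[[0,0,-10],[0,0,0],0.088],[[0,0,-10],[0,0,0],0.088],[[0,0,-10],[0,0,0],0.088],[[0,0,-10],[0,0,0],0.088],[[0,0,-10],[0,0,0],0.088],[[0,0,-10],[0,0,0],0.088]]' 20
python3 -m pendant '[[[0,0,-10],[0,0,0],0.088],[[0,0,-9.6],[0,0,0],0.088],[[0,0,0],[0.03,0.035,0],0.088],[[0,0,0],[0.035,0.04,0],0.088],[[0,0,0],[0.035,0.04,0],0.088],[[0,0,0],[0.035,0.04,0],0.088],[[0,0,0],[0.035,0.04,0],0.088],[[0,0,0],[0.035,0.04,0],0.088]]'
cat > d.py <<'E'
# usage: d.py x y z yaw : remaining move in tool axes
import sys; from h import *; from workcell import monitor
s=monitor.get_state(); M=R.from_quat(s["ee_rot"]); m=M.as_matrix()
x,y,z,yaw=map(float,sys.argv[1:5])
T=R.from_euler("z",yaw,degrees=True)*R.from_euler("x",180,degrees=True)
print("t",round(s["time_s"],2),"pos",s["eef_pos"].round(4),"yaw",round(np.degrees(np.arctan2(m[1,0],m[0,0])),2),"zaxis",m[:,2].round(3),"F",s["contact_force"].round(1),"open",round(s["opening"],4))
print("shift tool",(m.T@(np.array([x,y,z])-s["eef_pos"])).round(4),"turn",(M.inv()*T).as_rotvec(degrees=True).round(2))
E
python3 d.py .4735 .283 .15 117
```

```text
time_s: 1.1
eef_pos: [0.157, -0.5008, 0.2384]
ee_rot: [0.658, 0.753, 0.0, -0.0]
contact_force: [0.0, 0.5, -0.6]
opening: 0.0881
time_s: 2.1
eef_pos: [0.2735, -0.2099, 0.2386]
ee_rot: [0.523, 0.853, 0.0, 0.0]
contact_force: [1.2, -0.6, 0.1]
opening: 0.088
t 2.1 pos [ 0.2735 -0.2099  0.2386] yaw 116.97 zaxis [ 0.  0. -1.] F [ 1.2 -0.6  0.1] open 0.088
shift tool [0.3486 0.4017 0.0887] turn [ 0.01 -0.   -0.03]
```

```bash
python3 -m pendant '[[[0,0,0],[0.04,0.046,0],0.088],[[0,0,0],[0.04,0.046,0],0.088],[[0,0,0],[0.04,0.046,0],0.088],[[0,0,0],[0.04,0.046,0],0.088],[[0,0,0],[0.04,0.046,0],0.088],[[0,0,0],[0.04,0.046,0],0.088],[[0,0,0],[0.04,0.046,0.01],0.088],[[0,0,0],[0.04,0.046,0.02],0.088]]' 
python3 d.py .4735 .283 .015 117
```

```text
time_s: 3.1
eef_pos: [0.4559, 0.2414, 0.2091]
ee_rot: [0.522, 0.853, 0.0, 0.001]
contact_force: [0.6, -0.7, -0.6]
opening: 0.0876
t 3.1 pos [0.4559 0.2414 0.2091] yaw 117.04 zaxis [ 0.001  0.    -1.   ] F [ 0.6 -0.7 -0.6] open 0.0876
shift tool [0.0291 0.0343 0.1941] turn [0.08 0.02 0.04]
```

```bash
python3 -m pendant '[[[0,0,0],[0.029,0.034,0],0.088],[[0,0,0],[0,0,0.03],0.088],[[0,0,0],[0,0,0.04],0.088],[[0,0,0],[0,0,0.04],0.088],[[0,0,0],[0,0,0.04],0.088],[[0,0,0],[0,0,0.03],0.088],[[0,0,0],[0,0,0.014],0.088],[[0,0,0],[0,0,0],0.06]]' 5
python3 d.py .4735 .283 .013 117
python3 - <<'E'
from h import *; from workcell import imaging
t=imaging.camera("top");s=imaging.camera("side")
def sq(c,u,v,w,s): return cv2.resize(c["img"][v-w:v+w,u-w:u+w,::-1],(s,s),interpolation=cv2.INTER_CUBIC)
cv2.imwrite("pics/g1.png",np.hstack([sq(t,168,244,50,400),sq(s,252,323,60,400)]))
E
```

```text
time_s: 4.1
eef_pos: [0.4723, 0.2804, 0.0149]
ee_rot: [0.522, 0.853, -0.0, -0.0]
contact_force: [0.2, -0.2, 0.3]
opening: 0.0798
t 4.1 pos [0.4723 0.2804 0.0149] yaw 117.0 zaxis [-0.001 -0.    -1.   ] F [ 0.2 -0.2  0.3] open 0.0798
shift tool [0.0018 0.0023 0.0019] turn [-0.06 -0.01  0.  ]
```

View pics/g1.png

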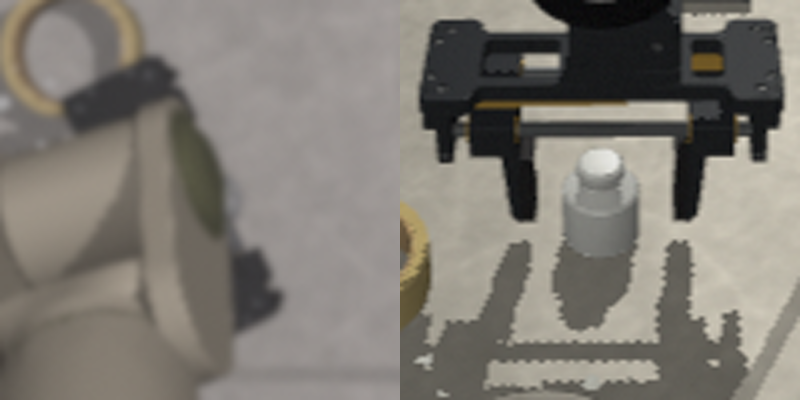

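The weight stands between the open fingers, clear of both. I'll correct by 2 mm, squeeze gently to centre it, then open and turn 90°.

```bash
python3 -m pendant '[[[0,0,0],[0.002,0.002,0.002],0.05],[[0,0,0],[0,0,0],0.04],[[0,0,0],[0,0,0],0.04],[[0,0,0],[0,0,0],0.04],[[0,0,0],[0,0,0],0.04],[[0,0,0],[0,0,0],0.04],[[0,0,0],[0,0,0],0.04],[[0,0,0],[0,0,0],0.04]]' 5
python3 d.py .4735 .283 .013 27
```

```text
time_s: 5.2
eef_pos: [0.4735, 0.2832, 0.0135]
ee_rot: [0.522, 0.853, 0.0, 0.0]
contact_force: [-0.5, 0.5, 4.6]
opening: 0.042
t 5.2 pos [0.4735 0.2832 0.0135] yaw 117.01 zaxis [ 0.001  0.    -1.   ] F [-0.5  0.5  4.6] open 0.042
shift tool [-0.0002 -0.0001  0.0005] turn [ 3.000e-02 -3.000e-02  9.001e+01]
```

```bash
python3 -m pendant '[[[0,0,0],[0,0,0],0.07],[[0,0,0],[0,0,0],0.07],[[0,0,0],[0,0,0],0.07],[[0,0,0],[0,0,0],0.07],[[0,0,10],[0,0,0],0.07],[[0,0,10],[0,0,0],0.07],[[0,0,10],[0,0,0],0.07],[[0,0,10],[0,0,0],0.07]]'
python3 -m pendant '[[[0,0,10],[0,0,0],0.07],[[0,0,10],[0,0,0],0.07],[[0,0,10],[0,0,0],0.07],[[0,0,10],[0,0,0],0.07],[[0,0,10],[0,0,0],0.07],[[0,0,0],[0,0,0],0.05],[[0,0,0],[0,0,0],0.04],[[0,0,0],[0,0,0],0.038]]' 30
python3 -m pendant '[[[0,0,0],[0,0,0],0.03],[[0,0,0],[0,0,0],0.03],[[0,0,0],[0,0,0],0.03],[[0,0,0],[0,0,0],0.03],[[0,0,0],[0,0,-0.01],0.03],[[0,0,0],[0,0,-0.03],0.03],[[0,0,0],[0,0,-0.04],0.03],[[0,0,0],[0,0,0],0.03]]' 30
python3 d.py .5752 .018 .09 27
```

```text
time_s: 6.2
eef_pos: [0.4733, 0.2831, 0.0132]
ee_rot: [0.784, 0.62, -0.0, -0.0]
contact_force: [-0.0, 0.1, -1.0]
opening: 0.0697
time_s: 7.2
eef_pos: [0.4734, 0.283, 0.0133]
ee_rot: [0.972, 0.234, 0.0, 0.0]
contact_force: [-0.5, 1.3, -0.4]
opening: 0.042
time_s: 8.2
eef_pos: [0.4744, 0.2837, 0.0957]
ee_rot: [0.972, 0.234, 0.003, -0.0]
contact_force: [-0.8, -0.2, -4.6]
opening: 0.0416
t 8.2 pos [0.4744 0.2837 0.0957] yaw 27.01 zaxis [ 0.005  0.002 -1.   ] F [-0.8 -0.2 -4.6] open 0.0416
shift tool [-0.0309  0.2825  0.0057] turn [ 0.03 -0.3   0.01]
```

```bash
python3 -m pendant '[[[0,0,0],[-0.004,0.02,0],0.03],[[0,0,0],[-0.004,0.04,0],0.03],[[0,0,0],[-0.004,0.045,0],0.03],[[0,0,0],[-0.004,0.045,0],0.03],[[0,0,0],[-0.005,0.045,0],0.03],[[0,0,0],[-0.005,0.045,0],0.03],[[0,0,0],[-0.004,0.03,0],0.03],[[0,0,0],[0,0.012,0],0.03]]'
python3 -m pendant '[[[0,0,0],[0,0,0],0.03],[[0,0,0],[0,0,0.01],0.03],[[0,0,0],[0,0,0.01],0.03],[[0,0,0],[0,0,0.007],0.03],[[0,0,0],[0,0,0],0.03],[[0,0,0],[0,0,0],0.03],[[0,0,0],[0,0,0],0.03],[[0,0,0],[0,0,0],0.03]]'
python3 d.py .5752 .018 .041 27
python3 - <<'E'
from h import *; from workcell import imaging
s=imaging.camera("side");np.savez("side2.npz",**s);t=imaging.camera("top");np.savez("top2.npz",**t)
def sq(c,u,v,w,s): return cv2.resize(c["img"][v-w:v+w,u-w:u+w,::-1],(s,s),interpolation=cv2.INTER_CUBIC)
cv2.imwrite("pics/p1.png",np.hstack([sq(t,265,209,50,400),sq(s,267,235,40,400)]))
E
```

```text
time_s: 9.2
eef_pos: [0.5741, 0.017, 0.0914]
ee_rot: [0.973, 0.233, -0.001, -0.001]
contact_force: [0.2, 0.7, -4.9]
opening: 0.0418
time_s: 10.2
eef_pos: [0.5747, 0.0182, 0.0664]
ee_rot: [0.972, 0.233, 0.0, 0.0]
contact_force: [-0.2, 0.1, -5.4]
opening: 0.0414
t 10.2 pos [0.5747 0.0182 0.0664] yaw 27.0 zaxis [ 0. -0. -1.] F [-0.2  0.1 -5.4] open 0.0414
shift tool [0.0003 0.0004 0.0254] turn [ 0.01 -0.02  0.  ]
```

View pics/p1.png

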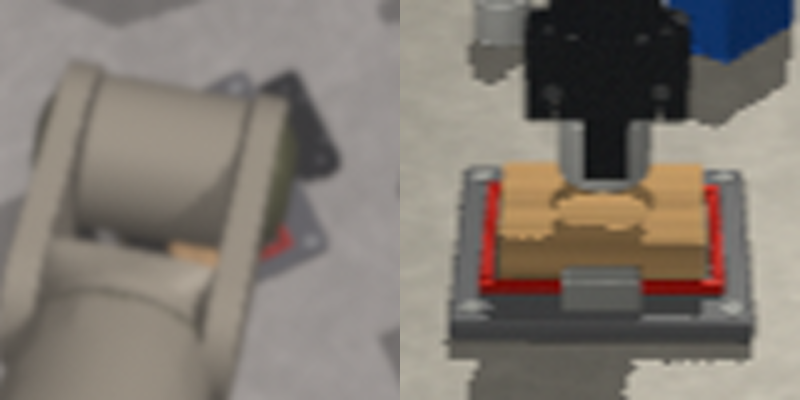

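The weight hangs over the seat; in the side crop the weight's centre at 603 and the seat's centre at 602 line up. Lowering.

```bash
python3 -m pendant '[[[0,0,0],[0,0,0.006],0.03],[[0,0,0],[0,0,0.006],0.03],[[0,0,0],[0,0,0.005],0.03],[[0,0,0],[0,0,0.004],0.03],[[0,0,0],[0,0,0.002],0.03],[[0,0,0],[0,0,0.001],0.03],[[0,0,0],[0,0,0],0.03],[[0,0,0],[0,0,0],0.03]]'
python3 d.py .5752 .018 .041 27
```

```text
time_s: 11.3
eef_pos: [0.5747, 0.0182, 0.0424]
ee_rot: [0.972, 0.233, 0.0, 0.0]
contact_force: [0.1, -0.5, -5.3]
opening: 0.0418
t 11.3 pos [0.5747 0.0182 0.0424] yaw 27.0 zaxis [ 0. -0. -1.] F [ 0.1 -0.5 -5.3] open 0.0418
shift tool [0.0003 0.0004 0.0014] turn [ 0.01 -0.02  0.  ]
```

```bash
python3 -m pendant '[[[0,0,0],[0,0,0.001],0.03],[[0,0,0],[0,0,0],0.03],[[0,0,0],[0,0,0],0.03],[[0,0,0],[0,0,0],0.06],[[0,0,0],[0,0,0],0.06],[[0,0,0],[0,0,0],0.06],[[0,0,0],[0,0,-0.02],0.06],[[0,0,0],[0,0,-0.03],0.06]]'
python3 -m pendant '[[[0,0,0],[0,0,-0.05],0.06],[[0,0,0],[0,0,-0.05],0.06],[[0,0,0],[0,0.05,0],0.088],[[0,0,0],[0,0.055,0],0.088],[[0,0,0],[0,0.055,0],0.088],[[0,0,0],[0,0.055,0],0.088],[[0,0,0],[0,0.03,0],0.088],[[0,0,0],[0,0,0],0.088]]'
python3 d.py .4825 -.251 .15 118.3
python3 - <<'E'
from meas import *; from workcell import imaging
for n in("side","top"):
    c=imaging.camera(n);np.savez(n+"3.npz",**c)
    u,v={"side":(267,235),"top":(265,209)}[n]
    cv2.imwrite(f"pics/{n}3.png",cv2.resize(c["img"][v-40:v+40,u-40:u+40,::-1],(400,400),interpolation=cv2.INTER_CUBIC))
    H=hsv(c);N,X=near(c,(.575,.018),.035)
    print(n,X[N][:,2].max()); quad(c,N&(X[...,2]>.0715),.08,"knob")
a=cv2.imread("pics/side3.png");b=cv2.imread("pics/top3.png");cv2.imwrite("pics/p3.png",np.hstack([a,b]))
E
```

```text
time_s: 12.3
eef_pos: [0.5742, 0.0183, 0.0913]
ee_rot: [0.972, 0.233, -0.001, -0.0]
contact_force: [0.1, -0.7, -0.3]
opening: 0.0601
time_s: 13.3
eef_pos: [0.6859, -0.2019, 0.1902]
ee_rot: [0.973, 0.232, -0.0, -0.0]
contact_force: [0.5, 1.5, -0.2]
opening: 0.0878
t 13.3 pos [ 0.6859 -0.2019  0.1902] yaw 26.88 zaxis [-0.001  0.    -1.   ] F [ 0.5  1.5 -0.2] open 0.0878
shift tool [-0.2036 -0.0481  0.0403] turn [-4.000e-02  0.000e+00 -9.142e+01]
side 0.08340465116586182
knob rect 570.7 22.9 35.5 25.5 ang -62.8 | centroid [571.1  22.9] pca -63.6 n 76 ext [23.2 32.4]
top 0.08567515994013597
knob rect 573.9 19.7 26.7 26.6 ang 0.7 | centroid [574.1  19.1] pca -58.5 n 81 ext [23.3 23.7]
```

View pics/p3.png

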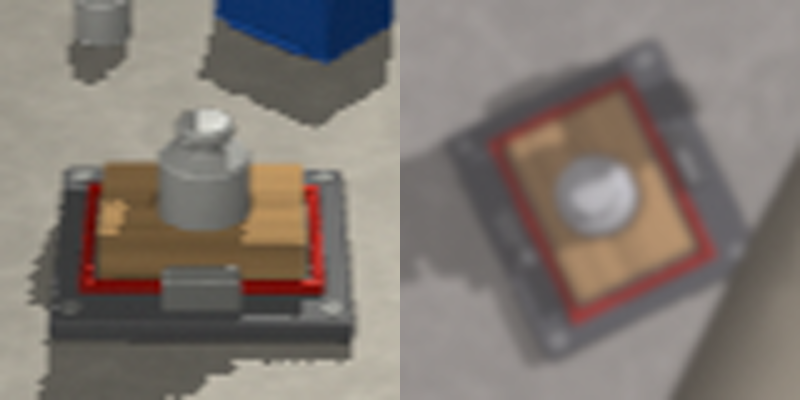

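The weight stands upright in the seat, with its knob on the axis in both views. Next is the cover: rotate to close along the bar's length first, for centring.

```bash
python3 -m pendant '[[[0,0,0],[-0.04,-0.01,0],0.088],[[0,0,0],[-0.055,-0.015,0],0.088],[[0,0,0],[-0.055,-0.013,0],0.088],[[0,0,0],[-0.04,-0.01,0],0.088],[[0,0,-10],[-0.0136,0,0],0.088],[[0,0,-10],[0,0,0],0.088],[[0,0,-10],[0,0,0],0.088],[[0,0,-10],[0,0,0],0.088]]'
python3 -m pendant '[[[0,0,-10.3],[0,0,0],0.088],[[0,0,-10.3],[0,0,0],0.088],[[0,0,-10.3],[0,0,0],0.088],[[0,0,-10.3],[0,0,0],0.088],[[0,0,-10.3],[0,0,0.02],0.088],[[0,0,0],[0,0,0.02],0.088],[[0,0,0],[0,0,0],0.088],[[0,0,0],[0,0,0],0.088]]'
python3 d.py .4825 -.251 .085 118.3
```

```text
time_s: 14.4
eef_pos: [0.4825, -0.2483, 0.1918]
ee_rot: [0.832, 0.555, 0.0, 0.0]
contact_force: [-0.3, 0.2, -0.6]
opening: 0.0879
time_s: 15.4
eef_pos: [0.483, -0.2493, 0.1524]
ee_rot: [0.511, 0.86, -0.0, 0.001]
contact_force: [0.2, 0.8, 0.4]
opening: 0.0881
t 15.4 pos [ 0.483  -0.2493  0.1524] yaw 118.54 zaxis [ 0.001 -0.001 -1.   ] F [0.2 0.8 0.4] open 0.0881
shift tool [-0.0012 -0.0013  0.0674] turn [0.04 0.08 0.24]
```

```bash
python3 -m pendant '[[[0,0,0.2],[-0.001,-0.001,0],0.088],[[0,0,0],[0,0,0.02],0.088],[[0,0,0],[0,0,0.02],0.088],[[0,0,0],[0,0,0.02],0.088],[[0,0,0],[0,0,0.007],0.088],[[0,0,0],[0,0,0],0.07],[[0,0,0],[0,0,0],0.06],[[0,0,0],[0,0,0],0.06]]' 3
python3 -m pendant '[[[0,0,0],[0,0,0],0.06],[[0,0,0],[0,0,0],0.06],[[0,0,0],[0,0,0],0.06],[[0,0,0],[0,0,0],0.06],[[0,0,0],[0,0,0],0.088],[[0,0,0],[0,0,0],0.088],[[0,0,0],[0,0,0],0.088],[[0,0,0],[0,0,-0.02],0.088]]' 3
python3 d.py .4825 -.251 .079 28.3
python3 - <<'E'
from h import *; from workcell import imaging
s=imaging.camera("side")
cv2.imwrite("pics/c1.png",cv2.resize(s["img"][110:250,260:440,::-1],None,fx=4,fy=4))
E
```

```text
time_s: 16.4
eef_pos: [0.4825, -0.2513, 0.085]
ee_rot: [0.513, 0.859, -0.0, 0.001]
contact_force: [-0.9, 0.6, 2.8]
opening: 0.0637
time_s: 17.4
eef_pos: [0.4816, -0.2506, 0.1032]
ee_rot: [0.513, 0.859, 0.0, -0.002]
contact_force: [0.1, 0.4, 1.2]
opening: 0.0881
t 17.4 pos [ 0.4816 -0.2506  0.1032] yaw 118.3 zaxis [-0.003  0.002 -1.   ] F [0.1 0.4 1.2] open 0.0881
shift tool [-0.0009  0.0006  0.0242] turn [-1.9e-01 -8.0e-02  9.0e+01]
```

View pics/c1.png

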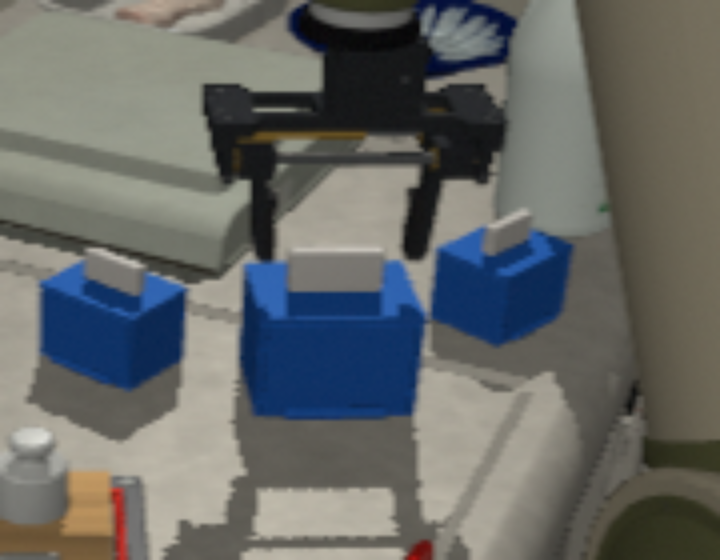

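The fingers straddle the bar lengthwise and the cover is still standing. Next I turn back and grip across the bar.

```bash
python3 -m pendant '[[[0,0,0],[0,0,-0.01],0.088],[[0,0,10],[0,0,0],0.088],[[0,0,10],[0,0,0],0.088],[[0,0,10],[0,0,0],0.088],[[0,0,10],[0,0,0],0.088],[[0,0,10],[0,0,0],0.088],[[0,0,10],[0,0,0],0.06],[[0,0,10],[0,0,0],0.06]]' 
python3 -m pendant '[[[0,0,10],[0,0,0],0.05],[[0,0,10],[0,0,0],0.04],[[0,0,0],[0,0,0],0.04],[[0,0,0],[0,0,0.015],0.04],[[0,0,0],[0,0,0.015],0.04],[[0,0,0],[0,0,0],0.04],[[0,0,0],[0,0,0],0.04],[[0,0,0],[0,0,0],0.04]]'
python3 d.py .4825 -.251 .080 28.3
```

```text
time_s: 18.45
eef_pos: [0.4821, -0.251, 0.114]
ee_rot: [0.914, 0.407, -0.0, -0.0]
contact_force: [-1.2, 0.1, 1.1]
opening: 0.0702
time_s: 19.45
eef_pos: [0.4825, -0.2513, 0.0847]
ee_rot: [0.97, 0.245, 0.0, 0.0]
contact_force: [0.1, -0.5, 0.2]
opening: 0.0396
t 19.45 pos [ 0.4825 -0.2513  0.0847] yaw 28.32 zaxis [ 0.001 -0.001 -1.   ] F [ 0.1 -0.5  0.2] open 0.0396
shift tool [ 0.0001 -0.0002  0.0047] turn [ 0.05 -0.02  0.02]
```

```bash
python3 -m pendant '[[[0,0,0],[0,0,0.004],0.04],[[0,0,0],[0,0,0.002],0.02],[[0,0,0],[0,0,0],0.01],[[0,0,0],[0,0,0],0.005],[[0,0,0],[0,0,0],0.005],[[0,0,0],[0,0,0],0.005],[[0,0,0],[0,0,0],0.005],[[0,0,0],[0,0,0],0.005]]' 55
python3 -m pendant '[[[0,0,0],[0,0,-0.01],0.005],[[0,0,0],[0,0,-0.02],0.005],[[0,0,0],[0,0,-0.03],0.005],[[0,0,0],[0,0,-0.03],0.005],[[0,0,0],[0,0,-0.02],0.005],[[0,0,0],[0,0,0],0.005],[[0,0,0],[0,0,0],0.005],[[0,0,0],[0,0,0],0.005]]' 55
python3 d.py .5753 .018 .188 26.7
```

```text
time_s: 20.45
eef_pos: [0.4823, -0.2511, 0.0782]
ee_rot: [0.97, 0.245, -0.0, -0.0]
contact_force: [-0.8, 0.1, -3.0]
opening: 0.0136
time_s: 21.45
eef_pos: [0.482, -0.2509, 0.1873]
ee_rot: [0.97, 0.244, -0.001, -0.001]
contact_force: [-0.3, -0.6, -1.1]
opening: 0.0135
t 21.45 pos [ 0.482  -0.2509  0.1873] yaw 28.3 zaxis [-0.001  0.001 -1.   ] F [-0.3 -0.6 -1.1] open 0.0135
shift tool [ 0.2096 -0.1925 -0.0005] turn [-0.09  0.04  1.6 ]
```

```bash
python3 -m pendant '[[[0,0,0],[0.015,-0.013,0],0.005],[[0,0,0],[0.03,-0.028,0],0.005],[[0,0,0],[0.033,-0.03,0],0.005],[[0,0,0],[0.033,-0.03,0],0.005],[[0,0,0],[0.033,-0.03,0],0.005],[[0,0,0],[0.033,-0.03,0],0.005],[[0,0,0],[0.02,-0.02,0],0.005],[[0,0,0],[0.01,-0.009,0],0.005]]'
python3 -m pendant '[[[0,0,1.6],[0,0,0],0.005],[[0,0,0],[0,0,0],0.005],[[0,0,0],[0,0,0],0.005],[[0,0,0],[0,0,0],0.005],[[0,0,0],[0,0,0],0.005],[[0,0,0],[0,0,0],0.005],[[0,0,0],[0,0,0],0.005],[[0,0,0],[0,0,0],0.005]]'
python3 d.py .5753 .018 .188 26.7
python3 - <<'E'
from h import *; from workcell import imaging
s=imaging.camera("side");np.savez("side4.npz",**s)
cv2.imwrite("pics/c2.png",cv2.resize(s["img"][130:280,190:360,::-1],None,fx=4,fy=4))
E
```

```text
time_s: 22.45
eef_pos: [0.5744, 0.0167, 0.1879]
ee_rot: [0.969, 0.246, -0.0, -0.0]
contact_force: [0.4, -0.4, -2.3]
opening: 0.0135
time_s: 23.45
eef_pos: [0.5744, 0.0144, 0.1882]
ee_rot: [0.973, 0.231, -0.0, -0.0]
contact_force: [-0.5, -0.2, -2.2]
opening: 0.0137
t 23.45 pos [0.5744 0.0144 0.1882] yaw 26.71 zaxis [-0.  0. -1.] F [-0.5 -0.2 -2.2] open 0.0137
shift tool [ 0.0024 -0.0029  0.0002] turn [-0.   -0.    0.01]
```

View pics/c2.png

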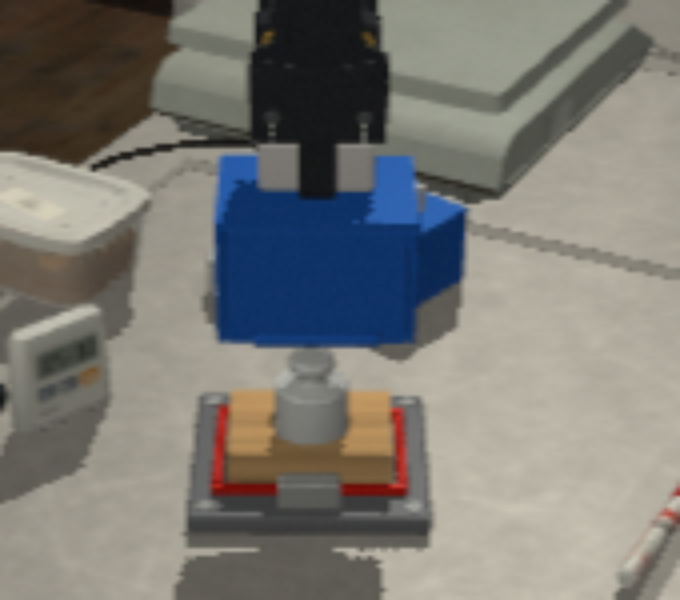

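The cover is held level above the weight. I'll correct by 3 mm and lower it to just above the block.

```bash
python3 -m pendant '[[[0,0,0],[0.0024,-0.0029,0],0.005],[[0,0,0],[0,0,0],0.005],[[0,0,0],[0,0,0.01],0.005],[[0,0,0],[0,0,0.02],0.005],[[0,0,0],[0,0,0.02],0.005],[[0,0,0],[0,0,0.01],0.005],[[0,0,0],[0,0,0.008],0.005],[[0,0,0],[0,0,0],0.005]]'
python3 d.py .5753 .018 .115 26.7
python3 - <<'E'
from h import *; from workcell import imaging
s=imaging.camera("side");np.savez("side5.npz",**s)
cv2.imwrite("pics/c3.png",cv2.resize(s["img"][170:275,205:335,::-1],None,fx=6,fy=5.7))
# predicted corner pixels of wood bottom/plate/cover at the assumed pose, to compare
Z=R.from_euler("z",26.7,degrees=True)
for nm,hx,hy,z,o in(("plate top",.07,.067,.012,(.5753,.018)),("cover rim",.055,.042,.0425,(.5753,.018))):
    P=Z.apply([[sx*hx,hy,z] for sx in(-1,1)]+[[0,hy,z]])+np.array([*o,0]); print(nm,((proj(s,P)-[205,170])*[6,5.7]).round(0).tolist())
E
```

```text
time_s: 24.5
eef_pos: [0.5752, 0.018, 0.12]
ee_rot: [0.973, 0.231, -0.0, -0.0]
contact_force: [-0.8, 0.1, -2.1]
opening: 0.0134
t 24.5 pos [0.5752 0.018  0.12  ] yaw 26.7 zaxis [-0.  0. -1.] F [-0.8  0.1 -2.1] open 0.0134
shift tool [0.0001 0.0001 0.005 ] turn [-0.02  0.02  0.  ]
plate top [[557.0, 513.0], [186.0, 513.0], [372.0, 513.0]]
cover rim [[517.0, 414.0], [228.0, 414.0], [373.0, 414.0]]
```

View pics/c3.png

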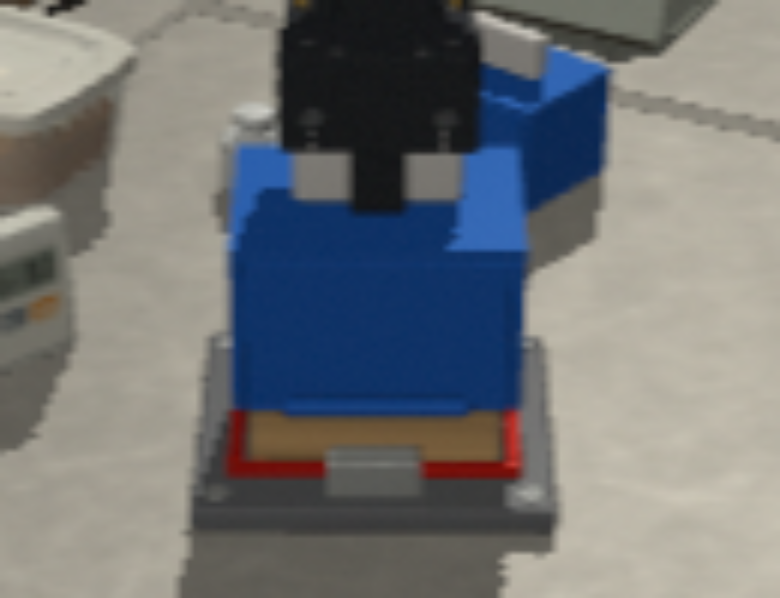

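Image measurements: wood and clip are centred at about u=374–375, the cover and bead at 376–378, so the cover is about 1 mm toward the case's −x. I'll shift it +x by 0.8 mm and lower carefully.

```bash
python3 -m pendant '[[[0,0,0],[0.0008,0,0],0.005],[[0,0,0],[0,0,0.002],0.005],[[0,0,0],[0,0,0.002],0.005],[[0,0,0],[0,0,0.002],0.005],[[0,0,0],[0,0,0.002],0.005],[[0,0,0],[0,0,0.002],0.005],[[0,0,0],[0,0,0],0.005],[[0,0,0],[0,0,0],0.005]]'
python3 d.py .5753 .018 .095 26.7
```

```text
time_s: 25.55
eef_pos: [0.576, 0.0184, 0.1103]
ee_rot: [0.973, 0.231, 0.0, -0.0]
contact_force: [-0.6, 0.1, -1.5]
opening: 0.0134
t 25.55 pos [0.576  0.0184 0.1103] yaw 26.71 zaxis [ 0.  0. -1.] F [-0.6  0.1 -1.5] open 0.0134
shift tool [-0.0008  0.      0.0153] turn [ 0.   -0.    0.01]
```

```bash
python3 -m pendant '[[[0,0,0],[0,0,0.001],0.005],[[0,0,0],[0,0,0.001],0.005],[[0,0,0],[0,0,0.001],0.005],[[0,0,0],[0,0,0.001],0.005],[[0,0,0],[0,0,0.001],0.005],[[0,0,0],[0,0,0.001],0.005],[[0,0,0],[0,0,0],0.005],[[0,0,0],[0,0,0],0.005]]' 60
python3 d.py .576 .0184 .095 26.7
```

```text
time_s: 26.55
eef_pos: [0.5765, 0.0183, 0.105]
ee_rot: [0.973, 0.231, 0.001, 0.0]
contact_force: [-0.2, 0.4, 6.3]
opening: 0.0133
t 26.55 pos [0.5765 0.0183 0.105 ] yaw 26.71 zaxis [ 0.002 -0.    -1.   ] F [-0.2  0.4  6.3] open 0.0133
shift tool [-0.0004 -0.0003  0.01  ] turn [ 0.06 -0.08  0.01]
```

```bash
python3 -m pendant '[[[0,0,0],[0,0,0.001],0.005],[[0,0,0],[0,0,0.001],0.005],[[0,0,0],[0,0,0.001],0.005],[[0,0,0],[0,0,0.001],0.005],[[0,0,0],[0,0,0.001],0.005],[[0,0,0],[0,0,0],0.005],[[0,0,0],[0,0,0],0.005],[[0,0,0],[0,0,0],0.005]]' 60
python3 d.py .576 .0184 .095 26.7
```

```text
time_s: 27.55
eef_pos: [0.5759, 0.0185, 0.0988]
ee_rot: [0.973, 0.231, -0.0, -0.0]
contact_force: [2.0, 0.1, -4.5]
opening: 0.0136
t 27.55 pos [0.5759 0.0185 0.0988] yaw 26.7 zaxis [-0.001  0.    -1.   ] F [ 2.   0.1 -4.5] open 0.0136
shift tool [0.0001 0.0001 0.0038] turn [-0.03  0.02  0.  ]
```

```bash
python3 -m pendant '[[[0,0,0],[0,0,0.001],0.005],[[0,0,0],[0,0,0.001],0.005],[[0,0,0],[0,0,0.001],0.005],[[0,0,0],[0,0,0.001],0.005],[[0,0,0],[0,0,0],0.005],[[0,0,0],[0,0,0],0.005],[[0,0,0],[0,0,0],0.005],[[0,0,0],[0,0,0],0.005]]' 60
python3 d.py .576 .0184 .0915 26.7
```

```text
time_s: 28.55
eef_pos: [0.5758, 0.0184, 0.0951]
ee_rot: [0.973, 0.231, -0.0, -0.0]
contact_force: [-1.2, 0.5, -5.8]
opening: 0.0136
t 28.55 pos [0.5758 0.0184 0.0951] yaw 26.71 zaxis [-0.001  0.    -1.   ] F [-1.2  0.5 -5.8] open 0.0136
shift tool [0.0002 0.0001 0.0036] turn [-0.02  0.02  0.01]
```

```bash
python3 -m pendant '[[[0,0,0],[0,0,0.001],0.005],[[0,0,0],[0,0,0.001],0.005],[[0,0,0],[0,0,0.001],0.005],[[0,0,0],[0,0,0.0005],0.005],[[0,0,0],[0,0,0],0.005],[[0,0,0],[0,0,0],0.005],[[0,0,0],[0,0,0],0.005],[[0,0,0],[0,0,0],0.005]]' 60
python3 d.py .576 .0184 .0915 26.7
python3 - <<'E'
from h import *; from workcell import imaging
s=imaging.camera("side");np.savez("side6.npz",**s)
cv2.imwrite("pics/c4.png",cv2.resize(s["img"][170:275,205:335,::-1],None,fx=6,fy=5.7,interpolation=cv2.INTER_CUBIC))
E
```

```text
time_s: 29.55
eef_pos: [0.5764, 0.0182, 0.0922]
ee_rot: [0.973, 0.231, 0.001, 0.0]
contact_force: [-0.5, -0.5, 5.2]
opening: 0.0135
t 29.55 pos [0.5764 0.0182 0.0922] yaw 26.71 zaxis [ 0.001 -0.    -1.   ] F [-0.5 -0.5  5.2] open 0.0135
shift tool [-0.0003 -0.0003  0.0007] turn [ 0.05 -0.06  0.01]
```

View pics/c4.png

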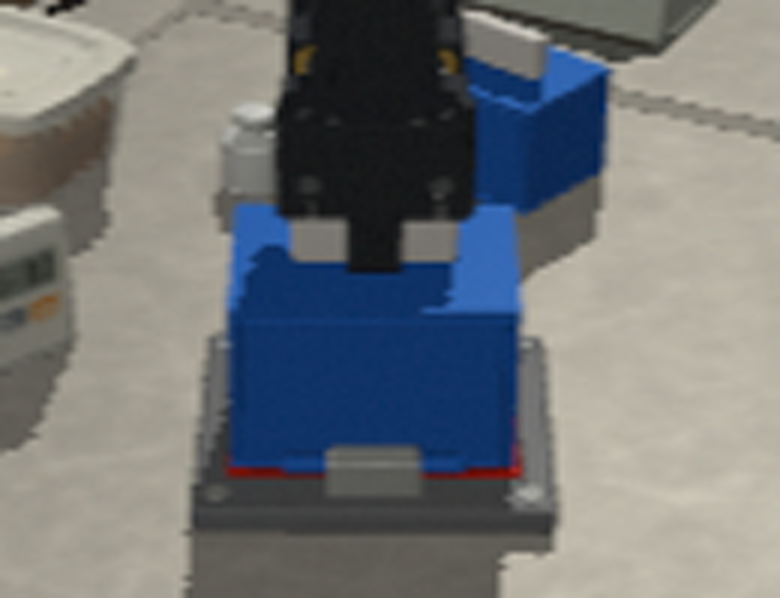

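Both beads have passed the noses, and the near clip stands upright over the bead. I'll press about 1.3 mm further for margin on the seal.

```bash
python3 -m pendant '[[[0,0,0],[0,0,0.0005],0.005],[[0,0,0],[0,0,0.0005],0.005],[[0,0,0],[0,0,0.0005],0.005],[[0,0,0],[0,0,0],0.005],[[0,0,0],[0,0,0],0.005],[[0,0,0],[0,0,0],0.005],[[0,0,0],[0,0,0],0.005],[[0,0,0],[0,0,0],0.005]]' 60
python3 d.py .576 .0184 .0905 26.7
python3 - <<'E'
from meas import *; from workcell import imaging,monitor
for i in range(4):
    s=imaging.camera("side"); st=monitor.get_state(); print(st["eef_pos"].round(4),st["contact_force"].round(1))
t=imaging.camera("top")
np.savez("side7.npz",**s)
X=cloud(s); N,_=near(s,(.576,.018),.075); H=hsv(s)
b=N&(H[...,0]>100)&(H[...,0]<130)&(H[...,1]>120)
z=X[...,2][b&(X[...,2]>.07)]; 
h=np.histogram(z,bins=np.arange(.07,.11,.002)); print(h[0]); print("cover top z (blue flat)",np.median(z[z>.08]))
P0=load("side0.npz"); Y=cloud(P0)
cv2.imwrite("pics/c5.png",np.hstack([cv2.resize(s["img"][190:275,205:335,::-1],(390,300),interpolation=cv2.INTER_CUBIC),cv2.resize(t["img"][165:255,207:324,::-1],(390,300),interpolation=cv2.INTER_CUBIC)]))
E
```

```text
time_s: 30.6
eef_pos: [0.5766, 0.0181, 0.0911]
ee_rot: [0.973, 0.231, 0.001, 0.0]
contact_force: [-1.4, -1.3, 8.3]
opening: 0.0135
t 30.6 pos [0.5766 0.0181 0.0911] yaw 26.7 zaxis [ 0.002 -0.    -1.   ] F [-1.4 -1.3  8.3] open 0.0135
shift tool [-0.0004 -0.0005  0.0006] turn [ 0.07 -0.08  0.  ]
[0.5765 0.0181 0.0911] [-1.4 -1.1  8.1]
[0.5766 0.0181 0.0911] [-0.5 -0.9  7.7]
[0.5765 0.0182 0.0911] [-0.3 -1.4  8.5]
[0.5766 0.0182 0.0911] [-1.3 -0.9  8.3]
[ 38  32  38  36  31  40  37  32  53 316 259  13   0   4   1   1   0   1
   1]
cover top z (blue flat) 0.08951258285526131
```

View pics/c5.png

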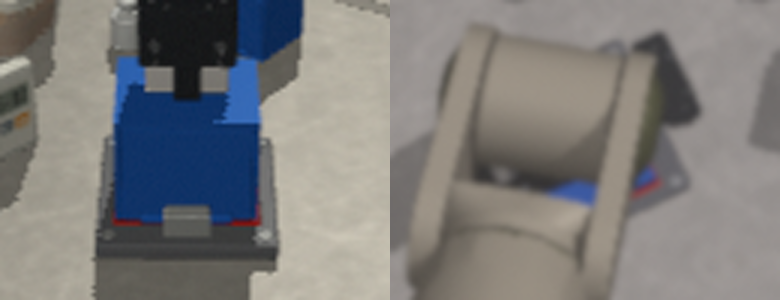

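```bash
python3 -m pendant '[[[0,0,0],[0,0,0.0005],0.005],[[0,0,0],[0,0,0],0.005],[[0,0,0],[0,0,0],0.005],[[0,0,0],[0,0,0],0.005],[[0,0,0],[0,0,0],0.005],[[0,0,0],[0,0,0],0.005],[[0,0,0],[0,0,0],0.005],[[0,0,0],[0,0,0],0.005]]' 60
python3 - <<'E'
from workcell import r,monitor
s=monitor.get_state();print(s["eef_pos"],s["contact_force"]);print(r.finish_job())
E
```

```text
time_s: 31.85
eef_pos: [0.5766, 0.0181, 0.0907]
ee_rot: [0.973, 0.231, 0.001, 0.0]
contact_force: [-0.3, -0.8, 9.7]
opening: 0.0135
[0.57657704 0.01813821 0.09073633] [-0.34426689 -0.76690227  9.74320449]
the job is handed in; nothing more can be done
None
```

The check weight is standing upright in the seat, and the cover is over it and clipped. I handed in at 31.9 s with the hand still gripping the cover at 60 N and pressing down. I never touched the bystanders.

- **Clips:** As I pressed, the vertical force rose to 6 N when the beads met the clip noses. It then dropped below zero as the clips snapped over. The last side pictures show the near (+y) clip upright over its bead. The far clip was hidden behind the cover, so for that one I only have the force drop and the final height.
- **Seal:** The fingertip height puts the cover's rim at about 12.7 mm, a squeeze of roughly 4.3 mm. The force at hand-in (9.7 N, plus about 1.6 N cover weight) suggests about 3.8 mm. A depth reading taken 0.5 mm earlier gave a rim of about 13.5 mm. They differ by about half a millimetre, but all put the seal past halfway (2.5 mm).

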